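# Point out where the watch and the hair slide are to be put away

## Task

Show me how to tidy this dresser top by pointing only: with the fingertips two or three centimetres above each thing, point at the watch, then at the middle of the free peg on the chrome rail where it will hang (the one peg without a bangle), then at the middle of the metal hair slide, and then at the middle of the one empty egg dish where it belongs. Stay about two seconds at each, come down over each from well above so that you never seem to be pointing at an occupied peg or dish, and finish still pointing at the empty dish. Touch, move or pick up nothing at all.

Things in the scene. Friction and masses are not known exactly. Their poses are not given: they have to be found in the camera images.
- watch_dial (a point): Centre of the dial (its top face) of a wristwatch with a dark strap. The watch is buckled and stands on its strap with the dial up on the grey tray: 54 mm long, 40 mm wide at the round case, 50 mm tall; the dial is its highest part. z is up.
- peg_free_mid (a point): The free peg of the chrome rail: top of the peg's shank, halfway along it. Each peg is a chrome rod 10 mm thick, about 50 mm long, jutting level from the bar along its own -x (roughly towards the robot), the last 6 mm turned up by 8 mm. This point is 30 mm in front of the bar's axis, 205 mm above the dresser top; y runs along the bar. Four equal pegs stand 78 mm apart; only this one has no bangle. Which place it has varies.
- peg_a_mid (a point): The same point of an occupied peg: one round bangle, 69 mm across, hangs on it. Not to be pointed at.
- peg_b_mid (a point): The same point of an occupied peg: one eight-sided bangle, 69 mm across, hangs on it. Not to be pointed at.
- peg_c_mid (a point): The same point of an occupied peg: two thin round bangles, 67 mm across, hang on it. Not to be pointed at.
- hair_slide_top (a point): Middle of the top of a bare-metal hair slide (barrette) lying on the tray: 72 mm long (its x), 14 mm wide (its y), 9 mm tall at the middle. z is up.
- dish_empty_rim (a point): Centre of the mouth, at rim height, of the empty one of three equal white ceramic egg-shaped dishes on the tray: 76 mm long (its x, narrow end to +x), 60 mm wide, 26 mm tall, floor 5 mm thick. Which place it has varies.
- dish_ring_rim (a point): The same point of the equal dish that holds a finger ring. Not to be pointed at.
- dish_brooch_rim (a point): The same point of the equal dish that holds a small round brooch. Not to be pointed at.
- tray: Grey resin tray, fixed: 210 mm (its x) by 300 mm (its y), rim 16 mm high, inner floor 6 mm up. Origin: centre of its underside. The dishes stand in its far (+x) row, the watch, hair slide and comb in its near row, in any order.
- rail: Chrome rail, fixed: a bar 12 mm thick along its y, 340 mm long, axis 200 mm up, on two posts with round feet. Origin: on the dresser top below the middle of the bar. Nothing on it is higher than 215 mm.
- watch: The watch; origin at the centre of its underside.
- hair_slide: The hair slide; origin at the centre of its underside.
- dish_empty: The empty dish; origin at the centre of its underside.
- dish_ring: The dish with the ring; origin at the centre of its underside.
- dish_brooch: The dish with the brooch; origin at the centre of its underside.
- comb: Wooden comb lying on the tray, 100 x 32 x 5 mm; origin at the centre of its underside. Leave alone.
- ring: Finger ring, 24 mm, lying in a dish. Leave alone.
- brooch: Round brooch, 26 mm across, 7 mm tall, lying in a dish. Leave alone.
- bottle: Blue glass bottle, 44 mm across, 110 mm tall, standing behind the tray; origin at the centre of its underside. Leave alone.
- hairbrush: Wooden paddle hairbrush, 200 mm long, 30 mm tall, lying bristles down in front of the rail. Leave alone.
- ring_cone: White ceramic ring cone, 52 mm across, 72 mm tall, under the rail. Leave alone.

How it is judged:
On the way, in this order (a step that is already met when the one before it is completed fails the run):
1. pointing at the watch dial from just above for 1.5 s (horizontal distance between the grasp point and watch_dial below 0.028 m and z of the grasp point in the frame of watch_dial between 0 and 0.075 m), for 1.5 s.
2. pointing at the free peg from just above for 1.5 s (x of the grasp point in the frame of peg_free_mid between -0.035 and 0.035 m and y of the grasp point in the frame of peg_free_mid between -0.025 and 0.025 m and z of the grasp point in the frame of peg_free_mid between 0 and 0.075 m), for 1.5 s.
3. pointing at the hair slide from just above for 1.5 s (x of the grasp point in the frame of hair_slide_top between -0.032 and 0.032 m and y of the grasp point in the frame of hair_slide_top between -0.024 and 0.024 m and z of the grasp point in the frame of hair_slide_top between 0 and 0.075 m), for 1.5 s.
4. pointing at the empty dish from just above for 1.5 s (horizontal distance between the grasp point and dish_empty_rim below 0.028 m and z of the grasp point in the frame of dish_empty_rim between 0 and 0.075 m), for 1.5 s.
At the end, for the whole second after the job is handed in: The fingers still point at the empty dish: grasp point within 28 mm of the dish's middle and 0 to 75 mm above its rim (fingertips about 19 mm lower), touching nothing; every loose thing within 6 mm of where it started (all of step 4 and distance of each of watch, hair_slide, comb, dish_empty, dish_ring, dish_brooch, ring, brooch, bottle, hairbrush, ring_cone from where it was at the start of the episode below 0.006 m).
It fails at once if the robot touched something (over 0.3 N) (contact force between any of the fingers, the arm and anything else above 0.3 N).
It fails at once if pointed at an occupied peg (within 22 mm of it sideways and less than 55 mm above it) ((horizontal distance between the grasp point and peg_a_mid below 0.022 m and z of the grasp point in the frame of peg_a_mid between 0 and 0.055 m) or (horizontal distance between the grasp point and peg_b_mid below 0.022 m and z of the grasp point in the frame of peg_b_mid between 0 and 0.055 m) or (horizontal distance between the grasp point and peg_c_mid below 0.022 m and z of the grasp point in the frame of peg_c_mid between 0 and 0.055 m)).
It fails at once if pointed at an occupied dish (within 22 mm of its middle and less than 55 mm above its rim) ((horizontal distance between the grasp point and dish_ring_rim below 0.022 m and z of the grasp point in the frame of dish_ring_rim between 0 and 0.055 m) or (horizontal distance between the grasp point and dish_brooch_rim below 0.022 m and z of the grasp point in the frame of dish_brooch_rim between 0 and 0.055 m)).
It fails at once if a loose thing was moved or lifted by more than 6 mm (distance of any of watch, hair_slide, comb, dish_empty, dish_ring, dish_brooch, ring, brooch, bottle, hairbrush, ring_cone from where it was at the start of the episode above 0.006 m).
It also fails if it takes over 72 s, if anything falls off the work surface, if the arm or the gripper's body presses on something with over 40 N, if the wrist force passes 120 N, or if a joint passes its speed limit or range.

## Robot

A 6-joint arm with a two-finger parallel gripper is mounted at the origin on the work surface. World frame = base frame: x ahead of the robot, y to its left, z up, the work surface at z = 0. Lengths are in m, angles in rad, forces in N, time in s.
With the tool pointing down it reaches from about 0.425 to 0.95 m from the base axis. Payload 3.5 kg.
Tool frame: the origin (TCP) lies between the finger pads; the fingertips stand 19 mm ahead of it and the grasp point (between the pads) is the TCP; z points along the fingers, y is the direction in which the jaws open and shut (so a half turn about z gives the same grasp; the last joint's range is limited). The gripper opens to 85 mm and grips with 20 to 120 N. Pads are 22 mm wide; open, the fingers measure 114 mm over their backs; the gripper's body (76 mm by 85 mm) begins 54 mm behind the grasp point. The pads swing forward as they close: fully open they stand 13 mm farther back than shut.
Start: joints at [1.013, 0.286, 1.577, -0, 1.279, -0.15], TCP at [0.268, 0.62, 0.25] pointing down, gripper open.
Joint ranges: [-2.77, 2.77], [-0.9, 2.22], [0.21, 2.48], [-1.53, 4.67], [0.24, 2.81], [-2.84, 2.84]. Speed limits (rad/s): [2.79, 2.79, 3.14, 3.14, 3.14, 3.14].

## Interface

Orientations are given as a rotation vector (axis times angle).
In Python, from rig import manip, optics gives the robot as it stands.
- The arm moves only by the tool arm_command, never from a script. Its argument "rows" is one flat list of numbers, 4 for each row, row after row: the shift along the tool's x, y, z in units of 40 mm (1.0 is 40 mm), then the turn about the tool's z in units of 5 degrees (1.0 is 5 degrees). A call has 1 to 12 rows; each row is the pose to reach, as a shift and turn from the pose commanded when the call began, along the tool's axes at that moment; what a row does not reach only later rows make up. A row lasts 1/10 s, in which the tool goes at most 50 mm and 8.59 degrees, less where a joint would pass 70% of its speed; a pose out of reach is approached as far as the arm can. A call with a gripper value outside its range is refused whole. "hand" is the opening, from 0 (shut) to 1 (fully open), set as the call begins (left out, the last holds). The fingers move at their own pace and stop on an object; "force" is the grip in N (left out, the last holds). Time passes only in rows, so rows that repeat a pose let the fingers close. It gives the time, the measured TCP pose, the force and the opening at its end, in the units of the state.
- manip.state(): the state, without advancing time (a new reading comes with each control period).
- optics.grab_frame(name): name is "scene" or "top" or "wrist"; returns a dict with "pixels" (384x512x3 uint8, red, green, blue), "K" (3x3 intrinsics, pixels), "T" (4x4, takes a point from camera to world coordinates). Camera axes: x right, y down, z forward; pixel columns grow to the right and rows downward; lengths in m; the calibration is good to about 2 mm. A picture is of the moment at which its call begins. There is no depth.
- manip.sign_off(): hands the job in, once; it reports no verdict.
The state is a dict: "time_s": time; "qpos": joint angles; "dq": joint speeds; "effort": joint torques, N m; "tcp_pos": TCP position; "eef_rot": TCP orientation; "wrist_force": force on the tool from outside, world axes, zero at the start; "moment": the same for the moment, N m; "gripper_width": finger opening in m.
Only numpy, scipy, OpenCV 4.12 (cv2) and the standard library are available. Lean on these libraries where they do the work, as an engineer would, in place of code of your own. Each camera call takes 0.05 s, during which the arm holds its last target. There are 200 camera calls.

## Working session

There is one attempt and no reset: what is moved stays moved. The work goes in short steps, Python scripts to look and compute and a tool call to move; the robot and the scene stay as the last step left them, time stands still between calls to the robot, and variables do not carry over. Pictures are saved under pics/ and viewed, about 8 in all and at most 12, crops included, and the job is handed in when it is done.

Besides the shell and the picture viewer there is one more tool, called as name(argument=value, ...) on one line, values as JSON. arm_command: Moves the arm, as the interface text tells. Its arguments: {"type":"object","properties":{"rows":{"type":"array"},"hand":{"type":"number"},"force":{"type":"number"}},"required":["rows"]}

```bash
mkdir -p pics
python3 - <<'E'
from rig import manip, optics
import cv2, numpy as np
s=manip.state(); print({k:np.round(v,3).tolist() for k,v in s.items()})
for n in("scene","top"):
    f=optics.grab_frame(n); np.savez(f"{n}.npz",**f)
    print(n,f["K"].round(1).tolist(),f["T"].round(4).tolist())
    cv2.imwrite(f"pics/{n}.png",cv2.resize(f["pixels"][:,:,::-1],(800,600),interpolation=cv2.INTER_CUBIC))
E
```

```text
{'time_s': 0.0, 'qpos': [1.013, 0.287, 1.578, 0.0, 1.279, -0.15], 'dq': [-0.001, -0.001, 0.001, 0.002, 0.001, -0.001], 'effort': [0.0, -40.599, -29.262, -0.0, 0.006, -0.0], 'tcp_pos': [0.267, 0.619, 0.249], 'eef_rot': [-0.636, -3.076, 0.003], 'wrist_force': [0.29, 0.115, 0.825], 'moment': [0.011, -0.037, -0.016], 'gripper_width': 0.085}
scene [[421.7, 0.0, 252.2], [0.0, 421.7, 190.0], [0.0, 0.0, 1.0]] [[-0.8946, 0.3524, -0.2746, 0.9114], [0.4467, 0.7202, -0.5309, 0.6809], [0.0106, -0.5976, -0.8017, 1.133], [0.0, 0.0, 0.0, 1.0]]
top [[413.9, 0.0, 261.1], [0.0, 413.9, 191.5], [0.0, 0.0, 1.0]] [[-0.0024, -0.9846, 0.1746, 0.3731], [-0.9996, -0.0024, -0.0276, 0.0381], [0.0276, -0.1746, -0.9843, 1.0834], [0.0, 0.0, 0.0, 1.0]]
```

View pics/top.png

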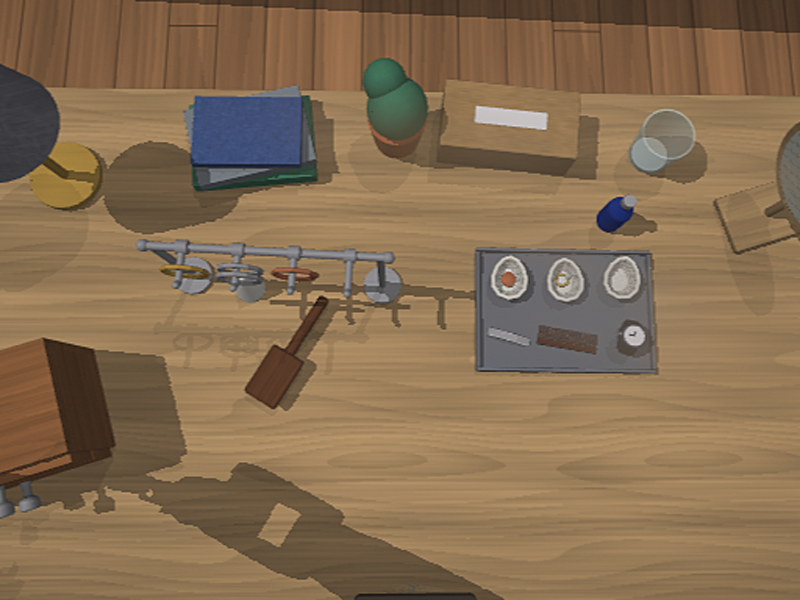

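View pics/scene.png

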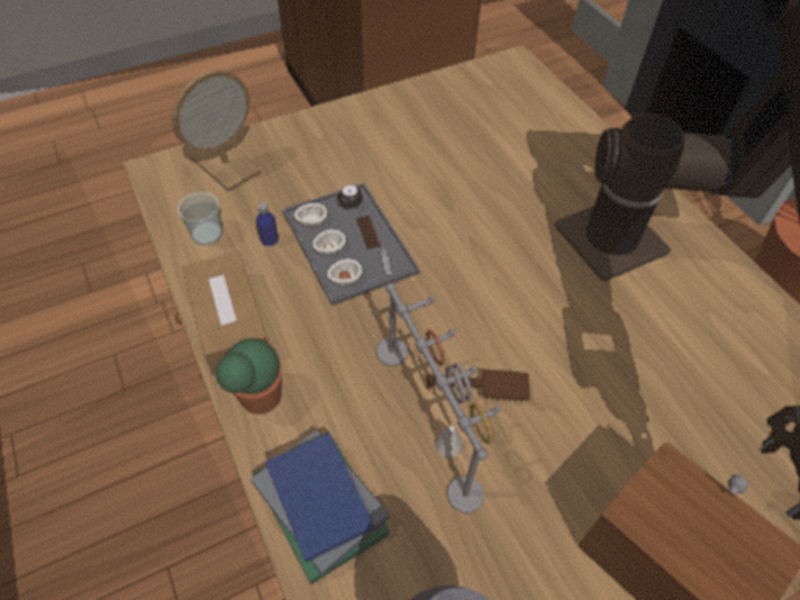

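The top view (800-px image) shows the free peg as the rightmost, with its shank from about (349,256) to (347,293). The watch dial is at (634,336), the slide at (508,337) and the comb at (567,339). The dishes are at (509,279) with the brooch, (566,280) with the ring and (623,278), which looks empty. I'll measure these in both views and enlarge them.

```bash
cat > h.py <<'E'
import numpy as np, cv2
def load(n): return dict(np.load(n+".npz"))
def onplane(f,uv,z):
    d=f["T"][:3,:3]@np.linalg.solve(f["K"],[*uv,1]); o=f["T"][:3,3]
    return o+d*(z-o[2])/d[2]
def proj(f,p):
    c=f["T"][:3,:3].T@(np.array(p)-f["T"][:3,3]); q=f["K"]@c; return q[:2]/q[2]
E
python3 - <<'E'
from h import *
S=1.5625
t=load("top"); s=load("scene")
print("top/scene cross checks; points from top view at known heights, projected into scene (800px)")
for n,uv,z in [("watch",(634,336),.056),("slide",(508.5,337),.015),("comb",(567,339),.011),("dishR",(623,278),.032),("dishM",(566,280),.032),("dishL",(509,278),.032),
 ("bar@1",(180,245),.2),("bar@4",(349,256),.2),("barendR",(390,258),.2),("barendL",(142,245),.2),("pegtip1",(177,286),.21),("pegtip4",(347,293),.21),("mirror top?",(800,180),.0),("bottle",(628,201),.11)]:
    p=onplane(t,((uv[0]+.5)/S-.5,(uv[1]+.5)/S-.5),z); print(n,p.round(3),(proj(s,p)*S).round(0))
# masks: bright regions in tray
im=t["pixels"]; hsv=cv2.cvtColor(im,cv2.COLOR_RGB2HSV)
m=((hsv[...,2]>135)&(hsv[...,1]<45)).astype(np.uint8); m[:, :305]=0;m[:,418:]=0;m[:160]=0;m[237:]=0
n,l,st,c=cv2.connectedComponentsWithStats(m)
for i in range(1,n):
    if st[i,4]>15: print(st[i].tolist(),(c[i]*S).round(1), onplane(t,c[i],.03).round(3))
a=cv2.resize(im[155:240,300:425],None,fx=6,fy=6,interpolation=cv2.INTER_CUBIC)[:300*2]
cv2.imwrite("pics/tray.png",a[:,:,::-1])
b=cv2.resize(im[145:200,80:270],None,fx=4.2,fy=4.2,interpolation=cv2.INTER_CUBIC)
q=s["pixels"][110:200,180:340]; q=cv2.resize(q,(b.shape[1],int(b.shape[1]*90/160)),interpolation=cv2.INTER_CUBIC)
w=np.vstack([b,q])[:,:,::-1]; w=cv2.resize(w,None,fx=.85,fy=.85); print(b.shape,w.shape); cv2.imwrite("pics/rail.png",w)
E
```

```text
top/scene cross checks; points from top view at known heights, projected into scene (800px)
watch [ 0.496 -0.355  0.056] [350. 190.]
slide [ 0.499 -0.159  0.015] [386. 260.]
comb [ 0.497 -0.258  0.011] [368. 231.]
dishR [ 0.597 -0.352  0.032] [311. 212.]
dishM [ 0.593 -0.255  0.032] [329. 239.]
dishL [ 0.596 -0.16   0.032] [345. 270.]
bar@1 [0.606 0.332 0.2  ] [463. 426.]
bar@4 [0.591 0.096 0.2  ] [403. 311.]
barendR [0.589 0.039 0.2  ] [389. 287.]
barendL [0.606 0.384 0.2  ] [481. 454.]
pegtip1 [0.546 0.329 0.21 ] [497. 406.]
pegtip4 [0.537 0.098 0.21 ] [431. 297.]
mirror top? [ 0.784 -0.695  0.   ] [192. 156.]
bottle [ 0.705 -0.338  0.11 ] [263. 206.]
[314, 163, 24, 29, 345] [510.1 278.1] [ 0.596 -0.162  0.03 ]
[350, 165, 24, 28, 391] [566.2 280.6] [ 0.592 -0.257  0.03 ]
[386, 164, 24, 27, 429] [622.6 278. ] [ 0.597 -0.352  0.03 ]
[399, 208, 14, 13, 131] [633.8 335. ] [ 0.501 -0.365  0.03 ]
[313, 210, 26, 11, 115] [507.1 335.7] [ 0.499 -0.154  0.03 ]
(231, 798, 3) (577, 678, 3)
```

View pics/tray.png

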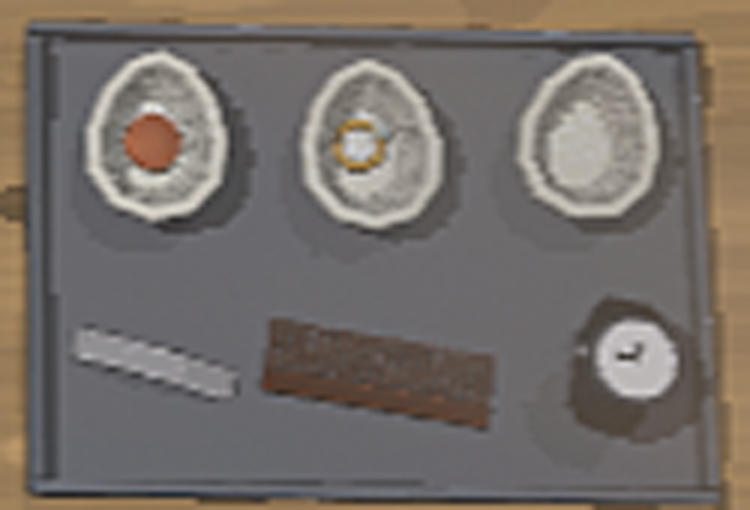

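View pics/rail.png

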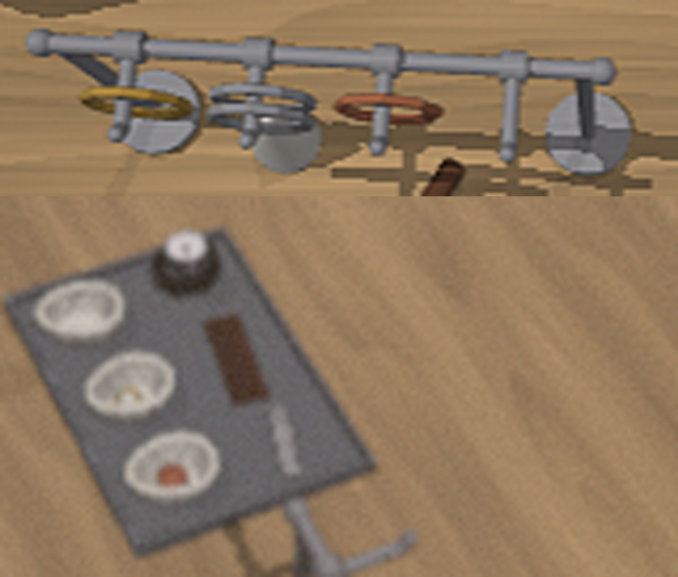

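The enlargements settle the layout:
- **Dishes:** the right-hand one is empty, with its rim centre near tray-crop (588,135). The middle one holds the ring and the left one the brooch.
- **Watch and slide:** the dial is at crop (636,358) and the slide's middle at (155,362).
- **Pegs:** the free peg is the rightmost, hub (514,65) to tip (508,155) in the rail crop. The other three carry bangles.
- **Cross-check:** the scene-view projections agree with these points.

Next I narrow the fingers without shutting them fully and lift.

arm_command(rows=[0,0,-0.5,0,0,0,-1,0,0,0,-1.5,0,0,0,-2,0,0,0,-2,0,0,0,-2,0], hand=0.15)

```text
time_s: 0.7
tcp_pos: [0.2676, 0.6195, 0.3298]
eef_rot: [-0.636, -3.076, 0.0]
wrist_force: [-0.1, 0.6, 0.2]
gripper_width: 0.0125
```

```bash
cat >> h.py <<'E'
def go(p):
    from rig import manip
    from scipy.spatial.transform import Rotation as R
    s=manip.state(); d=R.from_rotvec(s["eef_rot"]).inv().apply(np.array(p)-s["tcp_pos"])/.04
    print("t",round(float(s["time_s"]),2),"tcp",np.round(s["tcp_pos"],3),"q",np.round(s["qpos"],2),"w",np.round(s["gripper_width"],3),"F",np.round(s["wrist_force"],1),"-> units",d.round(2),"dist",round(float(np.linalg.norm(d)*.04),3))
E
python3 - <<'E'
from h import *
t=load("top")
tr=lambda u,v:((u+.5)/6-.5+300,(v+.5)/6-.5+155)
ra=lambda u,v:((u+.5)/3.57-.5+80,(v+.5)/3.57-.5+145)
print("dial",onplane(t,tr(636,358),.056).round(4),"slide",onplane(t,tr(155,362),.015).round(4),"dish",onplane(t,tr(588,135),.032).round(4), "ends", (onplane(t,tr(75,345),.009)-onplane(t,tr(238,385),.009)).round(3))
h=onplane(t,ra(514,66),.2);e=onplane(t,ra(508,153),.205); d=(e-h)[:2];d/=np.linalg.norm(d)
print("hub",h.round(4),"tip",e.round(4),"len",np.linalg.norm((e-h)[:2]).round(4),"mid",(h[:2]+.03*d).round(4))
go([.5,.1,.33])
E
```

```text
dial [ 0.498  -0.3551  0.056 ] slide [ 0.501  -0.1594  0.015 ] dish [ 0.5989 -0.3493  0.032 ] ends [0.018 0.071 0.   ]
hub [0.5927 0.0953 0.2   ] tip [0.5375 0.0979 0.205 ] len 0.0553 mid [0.5627 0.0967]
t 0.7 tcp [0.268 0.62  0.33 ] q [ 1.01  0.24  1.49 -0.    1.41 -0.15] w 0.012 F [-0.1  0.6  0.2] -> units [-10.48  -9.62  -0.  ] dist 0.569
```

The sizes agree with the given ones: the slide measures 73 mm and the peg 55 mm from the bar axis. Now I cross over at z = 0.33.

arm_command(rows=[-0.5,-0.45,0,0,-1.5,-1.4,0,0,-2.5,-2.3,0,0,-3.5,-3.2,0,0,-4.5,-4.1,0,0,-5.5,-5,0,0,-6.5,-5.9,0,0,-7.5,-6.9,0,0,-8.5,-7.8,0,0,-9.5,-8.7,0,0,-10.5,-9.6,0,0,-10.5,-9.6,0,0])

```text
time_s: 1.9
tcp_pos: [0.5008, 0.0982, 0.3281]
eef_rot: [-0.637, -3.073, 0.001]
wrist_force: [0.2, 0.3, -0.4]
gripper_width: 0.0128
```

```bash
python3 -c "
from h import *
go([.498,-.355,.25])"
```

```text
t 1.9 tcp [0.501 0.098 0.328] q [-0.01 -0.13  1.88 -0.    1.4  -1.17] w 0.013 F [ 0.2  0.3 -0.4] -> units [ -4.45 -10.42   1.95] dist 0.46
```

arm_command(rows=[-0.2,-0.5,0,0,-0.65,-1.5,0,0,-1.1,-2.5,0,0,-1.5,-3.5,0,0,-1.95,-4.5,0,0,-2.4,-5.5,0.3,0,-2.8,-6.5,0.6,0,-3.2,-7.5,0.9,0,-3.65,-8.5,1.2,0,-4.1,-9.5,1.5,0,-4.45,-10.45,1.7,0,-4.45,-10.45,1.9,0])

```text
time_s: 3.1
tcp_pos: [0.4968, -0.3574, 0.251]
eef_rot: [-0.643, -3.072, -0.001]
wrist_force: [0.6, -0.1, 0.3]
gripper_width: 0.0129
```

Run:
```python
from h import *
from rig import optics
go([.498,-.355,.102])
f=optics.grab_frame("wrist"); np.savez("wrist.npz",**f)
a=cv2.resize(f["pixels"],(800,600))[:,:,::-1].copy()
for p in [(.498,-.355,.056),(.501,-.159,.015),(.598,-.350,.032)]:
    q=proj(f,p)*1.5625; print(q.round(0)); cv2.drawMarker(a,(int(q[0]),int(q[1])),(0,0,255),0,14,1)
cv2.imwrite("pics/w1.png",a)
```

```text
t 3.1 tcp [ 0.497 -0.357  0.251] q [-0.79  0.15  1.74 -0.    1.26 -1.95] w 0.013 F [ 0.6 -0.1  0.3] -> units [-0.02  0.07  3.72] dist 0.149
[401. 272.]
[632. 166.]
[454. 369.]
```

View pics/w1.png

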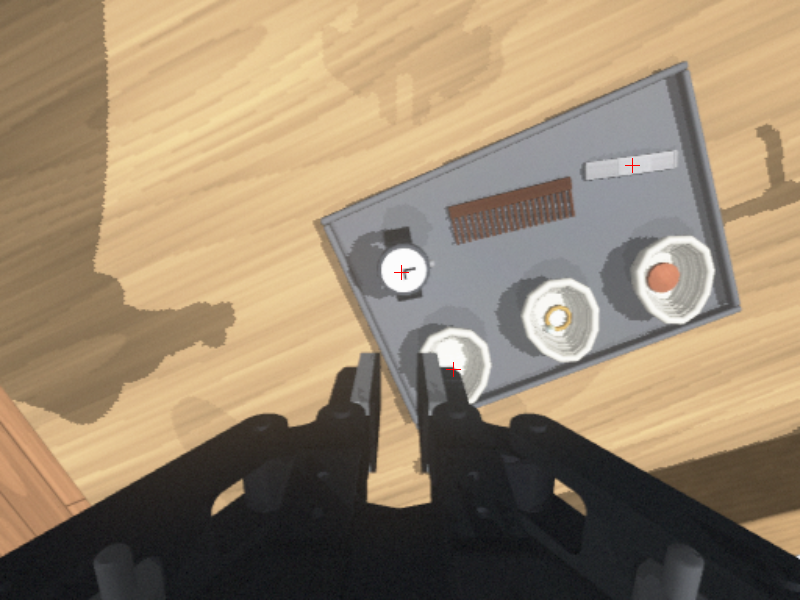

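The wrist picture has my projected points on the dial (401,272), the slide's middle (632,166) and the empty dish (454,369), so all three measurements agree. Next I come down over the watch.

arm_command(rows=[0,0.05,0.3,0,0,0.05,0.8,0,0,0.05,1.3,0,0,0.05,1.8,0,0,0.05,2.2,0,0,0.05,2.6,0,0,0.05,3,0,0,0.05,3.3,0,0,0.05,3.5,0,0,0.05,3.7,0,0,0.05,3.7,0,0,0.05,3.7,0])

```text
time_s: 4.35
tcp_pos: [0.4996, -0.3522, 0.1066]
eef_rot: [0.636, 3.076, -0.001]
wrist_force: [-0.3, -0.5, 0.3]
gripper_width: 0.0126
```

arm_command(rows=[0,0,0,0,0,0,0,0,0,0,0,0,0,0,0,0,0,0,0,0,0,0,0,0,0,0,0,0,0,0,0,0,0,0,0,0,0,0,0,0,0,0,0,0,0,0,0,0])

```text
time_s: 5.55
tcp_pos: [0.4994, -0.3519, 0.1063]
eef_rot: [-0.636, -3.076, -0.0]
wrist_force: [-0.8, 0.3, 0.2]
gripper_width: 0.0128
```

arm_command(rows=[0,0,0,0,0,0,0,0,0,0,0,0,0,0,0,0,0,0,0,0,0,0,0,0,0,0,0,0,0,0,0,0,0,0,0,0,0,0,0,0])

```text
time_s: 6.55
tcp_pos: [0.4993, -0.3519, 0.1063]
eef_rot: [-0.636, -3.076, -0.0]
wrist_force: [-0.4, 0.1, -0.6]
gripper_width: 0.0133
```

arm_command(rows=[0,0,-0.4,0,0,0,-1.1,0,0,0,-1.8,0,0,0,-2.5,0,0,0,-3.2,0,0,0,-3.9,0,0,0,-4.6,0,0,0,-5.2,0,0,0,-5.7,0,0,0,-5.7,0,0,0,-5.7,0])

```text
time_s: 7.65
tcp_pos: [0.4993, -0.3518, 0.335]
eef_rot: [0.636, 3.075, -0.001]
wrist_force: [-0.7, 0.8, -0.8]
gripper_width: 0.0128
```

```bash
python3 -c "
from h import *
go([.562,.097,.33])"
```

```text
t 7.65 tcp [ 0.499 -0.352  0.335] q [-0.78  0.09  1.65 -0.    1.4  -1.94] w 0.013 F [-0.7  0.8 -0.8] -> units [ 3.01 10.92  0.12] dist 0.453
```

The pointing at the watch lasted over 2 s, about 3 mm off the dial's middle and 50 mm above it. Next is the free peg.

arm_command(rows=[0.15,0.5,0,0,0.4,1.5,0,0,0.7,2.6,0,0,1,3.7,0,0,1.3,4.8,0,0,1.6,5.9,0,0,1.9,7,0,0,2.2,8.1,0,0,2.5,9.2,0,0,2.8,10.2,0,0,3,10.9,0,0,3,10.9,0,0])

```text
time_s: 8.85
tcp_pos: [0.5607, 0.1001, 0.3323]
eef_rot: [-0.627, -3.075, -0.001]
wrist_force: [-0.2, -0.5, -0.3]
gripper_width: 0.0126
```

Run:
```python
from h import *
from rig import optics
go([.562,.097,.25])
f=optics.grab_frame("wrist")
a=cv2.resize(f["pixels"],(800,600))[:,:,::-1].copy()
for p in [(.562,.097,.205),(.592,.0955,.205),(.562,.097+.078,.205)]:
    q=proj(f,p)*1.5625; print(q.round(0)); cv2.drawMarker(a,(int(q[0]),int(q[1])),(0,0,255),0,14,1)
cv2.imwrite("pics/w2.png",a)
```

```text
t 8.85 tcp [0.561 0.1   0.332] q [-0.    0.    1.74  0.    1.4  -1.17] w 0.013 F [-0.2 -0.5 -0.3] -> units [-0.07 -0.06  2.06] dist 0.082
[394. 301.]
[411. 345.]
[518. 250.]
```

View pics/w2.png

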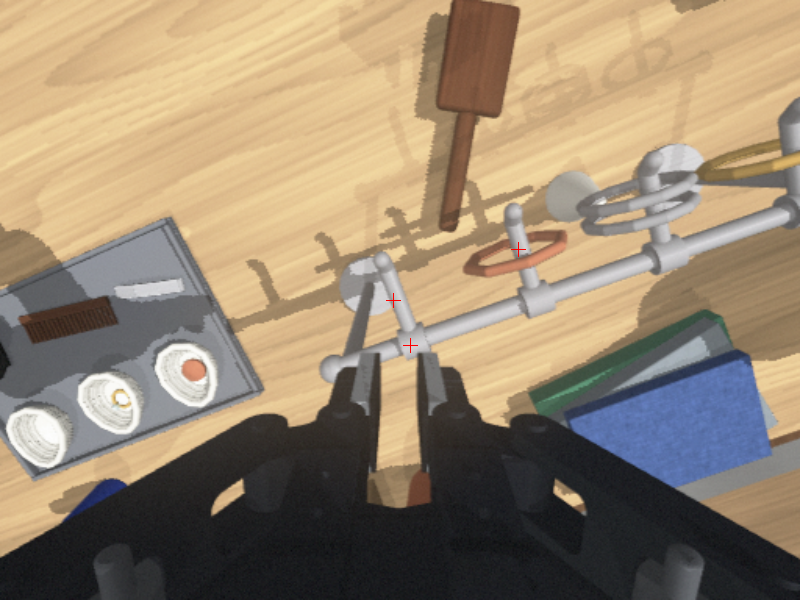

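The wrist picture puts the mark (394,301) on the bare peg's shank, midway between hub (411,340) and tip (382,260). The neighbouring peg, with the eight-sided bangle, is clearly to the right. I come straight down.

arm_command(rows=[0,-0.05,0.3,0,0,-0.05,0.7,0,0,-0.05,1.1,0,0,-0.05,1.5,0,0,-0.05,1.8,0,0,-0.05,2,0,0,-0.05,2,0,0,-0.05,2,0])

```text
time_s: 9.7
tcp_pos: [0.5616, 0.0941, 0.2547]
eef_rot: [0.636, 3.076, 0.0]
wrist_force: [0.2, -0.3, 1.0]
gripper_width: 0.0127
```

arm_command(rows=[0,0,0,0,0,0,0,0,0,0,0,0,0,0,0,0,0,0,0,0,0,0,0,0,0,0,0,0,0,0,0,0,0,0,0,0,0,0,0,0,0,0,0,0,0,0,0,0])

```text
time_s: 10.9
tcp_pos: [0.5613, 0.0941, 0.2543]
eef_rot: [0.636, 3.076, 0.0]
wrist_force: [0.4, 0.1, -0.5]
gripper_width: 0.0127
```

arm_command(rows=[0,0,0,0,0,0,0,0,0,0,0,0,0,0,0,0,0,0,0,0,0,0,0,0,0,0,0,0,0,0,0,0,0,0,0,0,0,0,0,0])

```text
time_s: 11.9
tcp_pos: [0.5613, 0.0941, 0.2543]
eef_rot: [0.636, 3.076, 0.0]
wrist_force: [0.4, 0.7, 0.1]
gripper_width: 0.0129
```

arm_command(rows=[0,0,-0.4,0,0,0,-1,0,0,0,-1.6,0,0,0,-2,0,0,0,-2,0,0,0,-2,0])

```text
time_s: 12.5
tcp_pos: [0.5613, 0.0941, 0.3344]
eef_rot: [0.636, 3.076, 0.0]
wrist_force: [0.5, -0.3, -0.3]
gripper_width: 0.0132
```

```bash
python3 -c "
from h import *
go([.5,-.159,.25])"
```

```text
t 12.5 tcp [0.561 0.094 0.334] q [-0.01 -0.    1.74  0.    1.4  -1.18] w 0.013 F [ 0.5 -0.3 -0.3] -> units [-1.1  -6.42  2.11] dist 0.274
```

The free peg is done: over 2 s at about 3 mm from its middle and 49 mm above. Next is the hair slide.

arm_command(rows=[-0.1,-0.5,0,0,-0.25,-1.4,0,0,-0.4,-2.4,0,0,-0.6,-3.4,0,0,-0.75,-4.4,0,0,-0.95,-5.4,0.4,0,-1.05,-6.1,0.9,0,-1.1,-6.4,1.4,0,-1.1,-6.4,1.9,0,-1.1,-6.4,2.1,0,-1.1,-6.4,2.1,0,-1.1,-6.4,2.1,0])

```text
time_s: 13.7
tcp_pos: [0.5004, -0.1581, 0.2505]
eef_rot: [-0.635, -3.077, -0.0]
wrist_force: [0.3, -0.8, 0.7]
gripper_width: 0.0127
```

```bash
python3 -c "
from h import *
go([.5,-.159,.062])"
```

```text
t 13.7 tcp [ 0.5   -0.158  0.25 ] q [-0.5  -0.05  1.94 -0.    1.25 -1.66] w 0.013 F [ 0.3 -0.8  0.7] -> units [-0.   -0.03  4.71] dist 0.189
```

arm_command(rows=[0,0,0.4,0,0,0,1,0,0,0,1.6,0,0,0,2.2,0,0,0,2.8,0,0,0,3.3,0,0,0,3.8,0,0,0,4.2,0,0,0,4.5,0,0,0,4.7,0,0,0,4.7,0,0,0,4.7,0])

```text
time_s: 14.9
tcp_pos: [0.5008, -0.1586, 0.0631]
eef_rot: [0.636, 3.075, -0.001]
wrist_force: [0.6, -0.2, 0.7]
gripper_width: 0.0128
```

arm_command(rows=[0,0,0,0,0,0,0,0,0,0,0,0,0,0,0,0,0,0,0,0,0,0,0,0,0,0,0,0,0,0,0,0,0,0,0,0,0,0,0,0,0,0,0,0,0,0,0,0])

```text
time_s: 16.1
tcp_pos: [0.5002, -0.1583, 0.0623]
eef_rot: [-0.636, -3.076, -0.0]
wrist_force: [1.2, 0.2, -0.8]
gripper_width: 0.0128
```

arm_command(rows=[0,0,0,0,0,0,0,0,0,0,0,0,0,0,0,0,0,0,0,0,0,0,0,0,0,0,0,0,0,0,0,0,0,0,0,0,0,0,0,0])

```text
time_s: 17.1
tcp_pos: [0.5002, -0.1584, 0.0623]
eef_rot: [-0.636, -3.076, 0.0]
wrist_force: [-0.3, -0.1, -0.3]
gripper_width: 0.0132
```

arm_command(rows=[0,0,-0.4,0,0,0,-1,0,0,0,-1.7,0,0,0,-2.4,0,0,0,-3.1,0,0,0,-3.8,0,0,0,-4.4,0,0,0,-4.7,0,0,0,-4.7,0,0,0,-4.7,0])

```text
time_s: 18.1
tcp_pos: [0.4997, -0.1581, 0.2492]
eef_rot: [-0.636, -3.075, -0.001]
wrist_force: [0.6, -0.8, -0.9]
gripper_width: 0.0128
```

```bash
python3 -c "
from h import *
go([.598,-.35,.25])"
```

```text
t 18.1 tcp [ 0.5   -0.158  0.249] q [-0.5  -0.05  1.94 -0.    1.25 -1.66] w 0.013 F [ 0.6 -0.8 -0.9] -> units [-4.16 -3.43 -0.03] dist 0.216
```

The hair slide is done: over 2 s, on its middle to within 2 mm and 47 mm above it. Now I go across high to the empty dish, then straight down.

arm_command(rows=[-0.4,-0.3,0,0,-1,-0.85,0,0,-1.7,-1.4,0,0,-2.4,-2,0,0,-3.1,-2.6,0,0,-3.7,-3.1,0,0,-4.1,-3.4,0,0,-4.15,-3.45,0,0,-4.15,-3.45,0,0,-4.15,-3.45,0,0])

```text
time_s: 19.1
tcp_pos: [0.5973, -0.3497, 0.2491]
eef_rot: [-0.635, -3.075, -0.002]
wrist_force: [-0.2, 0.3, 0.1]
gripper_width: 0.0129
```

```bash
python3 -c "
from h import *
go([.598,-.35,.079])"
```

```text
t 19.1 tcp [ 0.597 -0.35   0.249] q [-0.68  0.33  1.53  0.    1.29 -1.84] w 0.013 F [-0.2  0.3  0.1] -> units [-0.03 -0.    4.25] dist 0.17
```

arm_command(rows=[0,0,0.4,0,0,0,1,0,0,0,1.6,0,0,0,2.2,0,0,0,2.7,0,0,0,3.2,0,0,0,3.6,0,0,0,3.9,0,0,0,4.1,0,0,0,4.2,0,0,0,4.2,0,0,0,4.2,0])

```text
time_s: 20.3
tcp_pos: [0.5983, -0.3513, 0.0833]
eef_rot: [0.636, 3.075, -0.001]
wrist_force: [0.1, -0.2, -0.9]
gripper_width: 0.0128
```

arm_command(rows=[0,0,0,0,0,0,0,0,0,0,0,0,0,0,0,0,0,0,0,0,0,0,0,0,0,0,0,0,0,0,0,0,0,0,0,0,0,0,0,0,0,0,0,0,0,0,0,0])

```text
time_s: 21.5
tcp_pos: [0.5978, -0.3509, 0.0823]
eef_rot: [0.636, 3.076, 0.0]
wrist_force: [-0.6, -0.6, 0.1]
gripper_width: 0.0131
```

arm_command(rows=[0,0,0,0,0,0,0,0,0,0,0,0,0,0,0,0,0,0,0,0,0,0,0,0,0,0,0,0,0,0,0,0,0,0,0,0,0,0,0,0])

```text
time_s: 22.5
tcp_pos: [0.5978, -0.3509, 0.0823]
eef_rot: [-0.636, -3.076, -0.0]
wrist_force: [-0.9, -0.3, 0.4]
gripper_width: 0.013
```

Run:
```python
from h import *
from rig import optics
go([.598,-.35,.079])
t0=load("top")["pixels"]; t=optics.grab_frame("top")["pixels"]; s=optics.grab_frame("scene")["pixels"]
a=cv2.resize(t,(480,360)); b=cv2.resize(s[80:230,150:350],(480,360),interpolation=cv2.INTER_CUBIC)
cv2.imwrite("pics/end.png",np.vstack([cv2.resize(t[140:245,80:430],(480,144)),b])[:,:,::-1])
```

```text
t 22.5 tcp [ 0.598 -0.351  0.082] q [-0.68  0.49  1.63 -0.    1.02 -1.84] w 0.013 F [-0.9 -0.3  0.4] -> units [0.   0.02 0.08] dist 0.003
```

View pics/end.png

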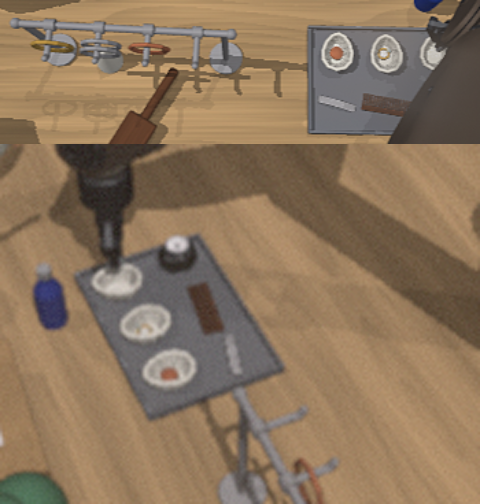

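The final picture shows the fingers above the empty dish (115,272 in the lower panel), with the watch, comb, slide, other dishes and bottle where they were. I hand in.

```bash
python3 -c "
from rig import manip
print(manip.sign_off())"
```

```text
the job is handed in; nothing more can be done
None
```

The arm pointed at the watch, the free peg, the hair slide and the empty dish in that order. It stayed over 2 s at each, coming down from well above each time, and I handed in with it still over the empty dish. The free peg is the rightmost in the top view, at the tray end of the rail. The empty dish is also the rightmost of the three in that view.

- **Position:** by the measured tool pose, the grasp point was within about 4 mm sideways of each measured point. It was 47–50 mm above each, so the fingertips were about 3 cm up. At the end it stood at (0.598, -0.351, 0.082), 50 mm above the rim of the empty dish.
- **Contact:** the wrist force readings stayed at noise level (1.2 N or less). That noise is larger than the 0.3 N touch limit, so the readings alone don't rule out a light touch; the planned clearances were a few centimetres.
- **Things left in place:** by eye, the final pictures show nothing moved, though I made no numerical before-and-after comparison. The arm hid part of the tray from the top camera, and the final crops didn't take in everything.
- **Agreement between views:** no checks disagreed. The top view matched the scene and wrist views to within a few millimetres. The job took 22.5 s of the 72 s allowed.

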